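# Dock the round lamp pod in its charging cradle

## Task

Put the round lamp pod on charge: stand it upright on the bare front of the cradle's deck, then nudge it in along the deck, between the side post and the sprung jaw, until it is fully home over the charging pad and bears firmly on the back post, the side post and the jaw all at once. The rubber grips, so feel for the solid stop, but push gently, as the posts bend easily; leave the pod standing there by itself and the other things on the slab where they are.

Things in the scene. Friction and masses are not known exactly. Their poses are not given: they have to be found in the camera images.
- pod: The lamp pod: an upright round puck, 54 mm in diameter, 32 mm tall, 140 g give or take 20 percent; grey plastic with a thin aluminium band, a narrower white top (49 mm wide, from 24 mm up) and a small dark button in the middle of the top. Starts upright on the slab, away from the cradle. Origin: centre of its underside; z up.
- cradle: The charging cradle, fixed: a grey plate 150 mm (x) by 110 mm (y), its smooth deck 10 mm above the slab. Origin: centre of its underside; z up; +x is the way the pod is pushed in. On its rear half three rubber-sleeved steel pins, 10 mm thick, 25 mm tall: back post, side post, sprung jaw. Bare deck from x = -75 to 5 mm. Behind the back post a 14 mm high ridge, x = 62 to 74 mm.
- nest (a point): Middle of the flat black charging pad on the deck, at x = 25 mm, y = 0 of the cradle: the centre of the pod's underside lies here when home. Going in, the pod takes a push of 7 to 13 N to open the jaw, then 4 to 10 N of rubbing all the way; let go early, it stays short. Home, the push rises steeply: stop at 16 to 18 N, so that at least 5 N stays on the back post.
- back_post: The fixed back post, straight behind the nest (x = 57 mm, y = 0 of the cradle), rubber-sleeved; it does not give. Origin: centre of its foot on the deck. It bends if the pod is pressed on it with more than 22 N.
- side_post: The fixed side post, a like pin at the right of the mouth looking along +x (x = 21.1 mm, y = -31.8 mm of the cradle), a little in front of the pod's widest line when it is home. Origin: centre of its foot on the deck. It bends if the pod is pressed on it with more than 22 N.
- jaw: The sprung jaw, a like pin at the left of the mouth (x = 21.1, y = 30.3 mm of the cradle when free; origin: the pin's foot), sliding outwards along the cradle's +y by up to 11 mm. Spring: 5 N to start it, 1.1 N more per mm. The pod forces it 2 mm out on the way in and holds it 1.5 mm out when home. Its fixed spring box, 20 mm high, stands at x = 10 to 32, y = 41 to 54 mm.
- cup: Bystander: a small grey hard silicone cup, open at the top, 62 mm across the rim, 46 mm tall. Origin: centre of its underside.
- balm_tin: Bystander: a flat round aluminium tin, 70 mm in diameter and 22 mm tall (wider and lower than the pod). Origin: centre of its underside.
- comb: Bystander: a wooden comb lying flat, 150 mm by 38 mm, 5 mm thick. Origin: under its middle.
- battery_holder: Bystander: an open red plastic battery holder with two cells in it, 78 by 42 mm, 21 mm tall. Origin: centre of its underside.
- screwdriver: Bystander: a screwdriver 160 mm long lying on the slab. Origin: under its middle.
- lantern: Bystander: the tall orange solar lantern with a wire handle, 100 mm across the foot and 225 mm tall. Origin: centre of its underside.
- tin: Bystander: a shut oblong aluminium tin with a hinged lid, 88 by 128 mm, 40 mm tall. Origin: centre of its underside.
Things that resemble listed ones, but are neither listed nor needed, are in the scene too. What is shaped like the pod but blue is not meant.

How it is judged (in metres and radians):
On the way:
1. the pod stands upright on the bare front of the cradle's deck, still short of the posts and the jaw (z of pod in the frame of cradle between 0.008 and 0.0125 m and angle between pod's own z axis and vertical below 0.08 rad and x of pod in the frame of cradle between -0.07 and 0.005 m and y of pod in the frame of cradle between -0.035 and 0.035 m), for 0.1 s.
At the end, for the whole second after the job is handed in: The pod stands upright (within 0.08 rad) on the cradle's deck, at rest, its middle within 3 mm of the nest, and presses with at least 5 N on the back post and at least 0.5 N on each of the side post and the jaw (contact force between pod and back_post above 5 N and contact force between pod and side_post above 0.5 N and contact force between pod and jaw above 0.5 N and horizontal distance between pod and nest below 0.003 m and z of pod in the frame of cradle between 0.008 and 0.0125 m and angle between pod's own z axis and vertical below 0.08 rad and linear speed of pod below 0.01 m/s); the robot touches nothing.
It fails at once if the pod is pressed on the back post or the side post with more than 22 N (contact force between pod and back_post above 22 N or contact force between pod and side_post above 22 N).
It fails at once if another thing on the slab is moved by more than 20 mm (distance of any of cup, balm_tin, comb, battery_holder, screwdriver, lantern, tin from where it was at the start of the episode above 0.02 m).
It also fails if it takes over 56 s, if anything falls off the work surface, if the arm or the gripper's body presses on something with over 40 N, if the wrist force passes 120 N, or if a joint passes its speed limit or range.

## Robot

A 6-joint arm with a two-finger parallel gripper is mounted at the origin on the work surface. World frame = base frame: x ahead of the robot, y to its left, z up, the work surface at z = 0. Lengths are in mm, angles in degrees, forces in N, time in s.
With the tool pointing down it reaches from about 300 to 850 mm from the base axis. Payload 4.2 kg.
Tool frame: the origin (TCP) lies at the very end of the fingers, on their centre line; the grasp point (between the pads) lies env.pinch_z behind it (env.pinch_z is the distance from the TCP to the grasp point, in mm); z points along the fingers, y is the line along which they close (so a half turn about z gives the same grasp; the last joint's range is limited). The gripper opens to 91 mm and grips with 3 to 60 N. Pads are 32 mm wide; open, the fingers measure 118 mm over their backs; the gripper's body (76 mm by 178 mm) begins 60 mm behind the grasp point.
Start: joints at [-74.886, 18.312, 89.639, -0, 72.044, -1.146], TCP at [161.006, -552.015, 213.976] pointing down, gripper open.
Joint ranges: [-177.97, 177.97], [-48.28, 115.42], [12.27, 149.76], [-77.06, 257.06], [2.81, 150.46], [-146.56, 146.56]. Speed limits (degrees/s): [147.25, 147.25, 180, 180, 180, 180].

## Interface

Orientations are given as [roll, pitch, yaw] about the fixed x, y, z axes, in that order (R = Rz(yaw) Ry(pitch) Rx(roll)).
In Python, from workcell import state, vision, job_done, env gives the robot as it stands.
- The arm moves only by the tool servo_tool, never from a script. Its argument "rows" is a list of rows, each a list of 5 numbers: the shift along the tool's x, y, z scaled (see below), then the turn about the tool's z scaled (see below), then the opening, from 0 (shut) to 1 (fully open). A call has 1 to 20 rows; each row is the pose to reach, as a shift and turn from the pose commanded when the call began, along the tool's axes at that moment; what a row does not reach only later rows make up. The controller multiplies each number of a shift by 200 mm and each number of a turn by 90 degrees. A row lasts 1/12 s, in which the tool goes at most 41.7 mm and 7.16 degrees, less where a joint would pass 70% of its speed; a pose out of reach is approached as far as the arm can. A call with a number of a shift or a turn outside -1 to 1 is refused whole. A call with a gripper value outside its range is refused whole. The fingers move at their own pace and stop on an object; "force" is the grip in N (left out, the last holds). Time passes only in rows, so rows that repeat a pose let the fingers close. It gives the time, the measured TCP pose, the force, the opening and the grip force at its end, in the units of the state.
- state(): the state, without advancing time (a new reading comes with each control period).
- vision.grab_frame(name): name is "scene" or "top" or "wrist"; returns the picture (420x560x3 uint8, red, green, blue); there is no depth.
- vision.camera_info(name): a dict with "vertical_fov" (degrees; the focal length in pixels is half the picture's height over the tangent of half this angle, whatever the lens; pixels are square), "cx", "cy" (the principal point, pixels), "T" (4x4, takes a point from camera to world coordinates). Camera axes: x right, y up, looking along -z (the intrinsics and any distortion apply to the point x, -y, -z); pixel columns grow to the right and rows downward; lengths in mm; the calibration is good to about 2 mm. A picture is of the moment at which its call begins: read the wrist's pose just before it. camera_info takes no time and is no camera call; for the wrist camera it gives the pose at the moment of the call.
- job_done(): hands the job in; it is judged then, once.
The state is a dict: "time_s": time; "qpos": joint angles; "qvel": joint speeds; "effort": joint torques, N m; "ee_pos": TCP position; "ee_rot": TCP orientation; "force": force on the tool from outside, world axes, zero at the start; "torque": the same for the moment, N m; "gripper_width": finger opening in mm; "gripper_force": force on a finger pad.
Only numpy, scipy, OpenCV 4.12 (cv2) and the standard library are available. Lean on these libraries where they do the work, as an engineer would, in place of code of your own. Each camera call takes 0.05 s, during which the arm holds its last target. There are 200 camera calls.

## Working session

There is one attempt and no reset: what is moved stays moved. The work goes in short steps, Python scripts to look and compute and a tool call to move; the robot and the scene stay as the last step left them, time stands still between calls to the robot, and variables do not carry over. Pictures are saved under pics/ and viewed, at most 10 in all, crops included, and the job is handed in when it is done.

Besides the shell and the picture viewer there is one more tool, called after "Emit:" by a JSON object that holds its "method" and its "body". servo_tool: Moves the arm, as the interface text tells. Its arguments: {"type":"object","properties":{"rows":{"type":"array"},"force":{"type":"number"}},"required":["rows"]}

```bash
ls; mkdir -p pics; python3 - <<'E'
from workcell import state, vision, env
import cv2,numpy as np
print(env.pinch_z, state())
for n in ("top","scene"):
    im=vision.grab_frame(n); cv2.imwrite(f"pics/{n}0.png",im[:,:,::-1])
    print(n,{k:(np.round(v,4).tolist() if k=="T" else v) for k,v in vision.camera_info(n).items()})
E
```

```text
pics
18.8 {'time_s': 0.0, 'qpos': array([-7.48860397e+01,  1.83502825e+01,  8.97062629e+01,  1.39085411e-04,
        7.20434817e+01, -1.14733744e+00]), 'qvel': array([-0.00235383,  0.02253925, -0.01721583,  0.01793696,  0.01899151,
        0.03644105]), 'effort': array([ 4.38265079e-04, -4.12458372e+01, -2.31972349e+01,  7.29816710e-02,
        4.54911974e-02, -1.58238681e-04]), 'ee_pos': array([ 160.86666744, -551.51306744,  213.13486976]), 'ee_rot': array([-1.79899996e+02, -2.13509776e-03,  1.62612529e+01]), 'force': array([-0.69216502,  0.01991106,  0.72739997]), 'torque': array([-0.00841767,  0.03693598,  0.02008284]), 'gripper_force': 0.0, 'gripper_width': 91.34989895435947}
top {'vertical_fov': 46.48073451806373, 'cx': 276.9172325233, 'cy': 209.31183337134215, 'T': [[-0.0154, 0.9898, -0.1419, 406.5938], [-0.9996, -0.0122, 0.0239, -21.1649], [0.0219, 0.1422, 0.9896, 1195.7405], [0.0, 0.0, 0.0, 1.0]]}
scene {'vertical_fov': 54.62209263642145, 'cx': 280.47797835119405, 'cy': 205.99589233532873, 'T': [[0.2307, -0.8217, 0.5211, 1165.9567], [0.973, 0.1944, -0.1243, -186.6361], [0.0008, 0.5357, 0.8444, 972.741], [0.0, 0.0, 0.0, 1.0]]}
```

View pics/top0.png

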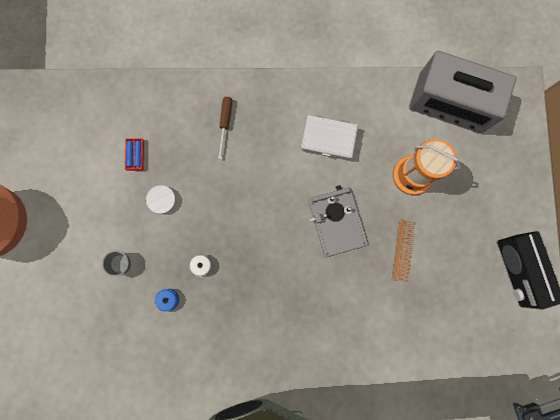

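View pics/scene0.png

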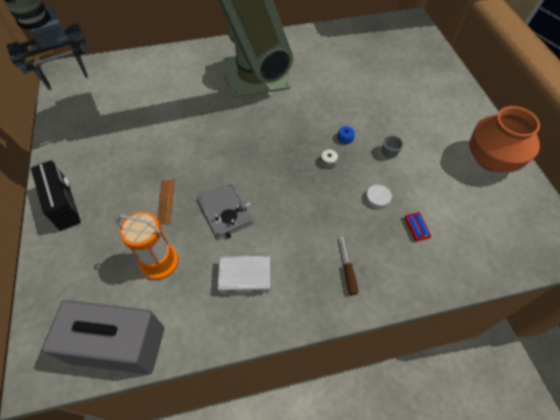

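The top view shows the pod at about (200,265) and the cradle at about (338,222), with its rear (posts) pointing up-left in the image. The blue decoy is at (166,300), the lantern at (415,175) and the comb at (403,250). I'll enlarge the cradle and pod.

```bash
cat > h.py <<'E'
import numpy as np
from workcell import vision
def ray(name,u,v,z,info=None):
    c=info or vision.camera_info(name); T=np.array(c["T"]); f=210/np.tan(np.radians(c["vertical_fov"]/2))
    d=T[:3,:3]@np.array([(u-c["cx"])/f,-(v-c["cy"])/f,-1]); o=T[:3,3]
    return o+d*(z-o[2])/d[2]
def proj(name,P,info=None):
    c=info or vision.camera_info(name); T=np.array(c["T"]); f=210/np.tan(np.radians(c["vertical_fov"]/2))
    p=T[:3,:3].T@(np.array(P)-T[:3,3]); return c["cx"]-f*p[0]/p[2], c["cy"]+f*p[1]/p[2]
E
python3 - <<'E'
import cv2,numpy as np
from h import *
im=cv2.imread("pics/top0.png")
a=cv2.resize(im[180:265,300:380],None,fx=6.5,fy=6.5,interpolation=cv2.INTER_CUBIC)
b=cv2.resize(im[245:285,180:220],None,fx=6,fy=6,interpolation=cv2.INTER_CUBIC)
c=np.zeros((553,770,3),np.uint8); c[:a.shape[0],:a.shape[1]]=a[:553]; c[:240,525:765]=b
cv2.imwrite("pics/crop.png",c)
print(vision.camera_info("wrist"))
print(ray("top",200,265,32),ray("top",338,222,10),ray("scene",329,157,32))
E
```

```text
{'vertical_fov': 59.42628248490917, 'cx': 283.21243732584395, 'cy': 204.08693421521653, 'T': array([[ 2.77952045e-01,  9.27792487e-01,  2.48885036e-01,
         2.30777807e+02],
       [-9.60593612e-01,  2.68892881e-01,  7.04026430e-02,
        -5.31348862e+02],
       [-1.60437097e-03, -2.58645934e-01,  9.65970862e-01,
         3.84626942e+02],
       [ 0.00000000e+00,  0.00000000e+00,  0.00000000e+00,
         1.00000000e+00]])}
[443.00259247 134.16348783  32.        ] [ 543.36071495 -198.88098131   10.        ] [451.0655913  131.59476984  32.        ]
```

View pics/crop.png

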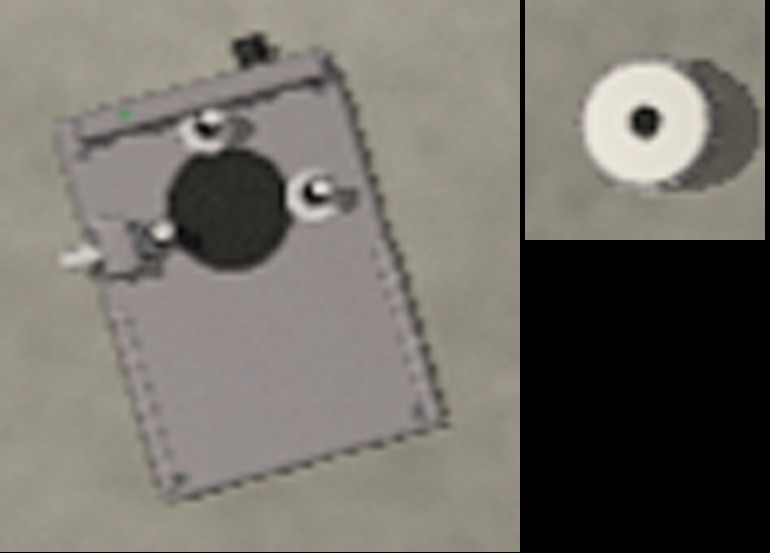

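The crop shows the pod button at about (199.8,264.8) in the top image. On the cradle, the pad centre is at about (335,211.8), the front corners at (325.8,256.5) and (368.1,245.0), and the rear corners at (349.6,187.6) and (309.1,198.4).

```bash
python3 - <<'E'
from h import *
px=[(325.8,256.5),(368.1,245),(349.6,187.6),(309.1,198.4)]; loc=np.array([(-75,55),(-75,-55),(75,-55),(75,55)])
W=np.array([ray("top",u,v,z)[:2] for (u,v),z in zip(px,(10,10,10,10))])
print(W.round(1)); 
A=loc-loc.mean(0);B=W-W.mean(0)
th=np.arctan2((A[:,0]*B[:,1]-A[:,1]*B[:,0]).sum(),(A*B).sum()); c,s=np.cos(th),np.sin(th);R=np.array([[c,-s],[s,c]])
t=W.mean(0)
print("cradle",t,np.degrees(th),"res",(W-(loc@R.T+t)).round(1).tolist())
print("nest pred",R@[25,0]+t,"seen",ray("top",335,211.8,10))
print("pod",ray("top",199.8,264.8,32))
print("lantern",ray("top",412,177,10),"comb",ray("top",403,250,5),"screw",ray("top",222,155,5),"balm",ray("top",160,200,22),"blue",ray("top",166,300,32),"tin",ray("top",330,137,40))
E
```

```text
[[ 459.7 -166.4]
 [ 486.1 -270.5]
 [ 628.6 -230.5]
 [ 602.7 -129.5]]
cradle [ 544.27428384 -199.23611685] 14.814439933803952 res [[2.0, -1.2], [0.2, 1.1], [-2.2, 2.7], [0.0, -2.6]]
nest pred [ 568.44325832 -192.84388153] seen [ 568.65020851 -192.33268858   10.        ]
pod [443.47843594 134.63677159  32.        ]
lantern [ 653.68551627 -387.36370635   10.        ] comb [ 472.99592624 -356.7503034     5.        ] screw [715.80881704  84.94718487   5.        ] balm [601.08294243 233.02191539  22.        ] blue [363.05981949 212.59881924  32.        ] tin [ 749.35368582 -181.71688575   40.        ]
```

Emit:
{"method": "servo_tool", "body": {"rows": [[0.13,-0.16,0,0.016,1],[0.26,-0.32,0,0.016,1],[0.39,-0.48,0,0.016,1],[0.52,-0.64,0,0.016,1],[0.65,-0.8,0,0.016,1],[0.77,-0.96,0,0.016,1]]}}

```text
time_s: 0.6
ee_pos: [255.3, -322.5, 213.6]
ee_rot: [-180.0, -0.0, 14.8]
force: [1.1, -0.4, 0.4]
gripper_width: 91.1
gripper_force: 0.0
```

Emit:
{"method": "servo_tool", "body": {"rows": [[0.13,-0.16,0,0,1],[0.26,-0.32,0,0,1],[0.39,-0.48,0,0,1],[0.52,-0.64,0,0,1],[0.65,-0.8,0,0,1],[0.76,-0.96,0,0,1]]}}

```text
time_s: 1.1
ee_pos: [353.4, -98.0, 213.9]
ee_rot: [180.0, -0.0, 14.8]
force: [0.6, -0.1, 0.5]
gripper_width: 91.3
gripper_force: 0.0
```

Emit:
{"method": "servo_tool", "body": {"rows": [[0.13,-0.16,0,0,1],[0.26,-0.32,0,0,1],[0.39,-0.48,0,0,1],[0.52,-0.64,0,0,1],[0.65,-0.8,0,0,1],[0.72,-0.96,0,0,1],[0.72,-0.96,0,0,1],[0.72,-0.96,0,0,1]]}}

```text
time_s: 1.77
ee_pos: [442.7, 123.6, 213.2]
ee_rot: [180.0, 0.1, 15.0]
force: [-0.2, -0.2, -0.2]
gripper_width: 91.5
gripper_force: 0.0
```

```bash
python3 - <<'E'
from workcell import state
from h import *
import cv2
s=state(); c=vision.camera_info("wrist"); im=vision.grab_frame("wrist"); cv2.imwrite("pics/w1.png",im[:,:,::-1])
print(s["ee_pos"],s["ee_rot"],s["time_s"],s["force"]); print(c["T"]); print(proj("wrist",[443.5,134.6,32],c))
import json; json.dump({k:(v.tolist() if k=="T" else v) for k,v in c.items()},open("w1.json","w"))
E
```

```text
[442.69673213 123.61761067 213.24519889] [1.79976544e+02 1.03285598e-01 1.50385959e+01] 1.7667 [-0.16368105 -0.19744261 -0.16242094]
[[ 2.57398850e-01  9.33005822e-01  2.51487510e-01  5.13209200e+02]
 [-9.66305165e-01  2.48420960e-01  6.73895729e-02  1.42758841e+02]
 [ 4.00095186e-04 -2.60359678e-01  9.65511615e-01  3.84541463e+02]
 [ 0.00000000e+00  0.00000000e+00  0.00000000e+00  1.00000000e+00]]
(np.float64(272.74165724168415), np.float64(178.70944921105433))
```

View pics/w1.png

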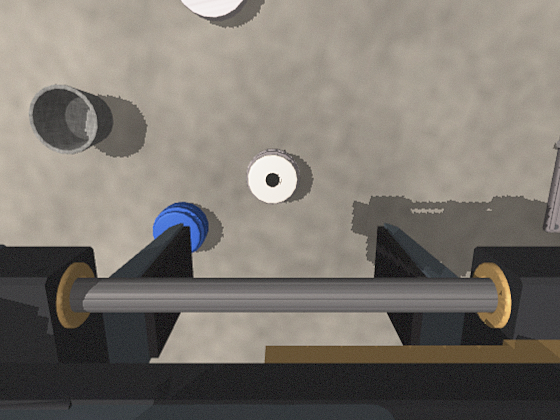

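The wrist view shows the pod's button at (272,180), within about 1 mm of the prediction, with the cup at (70,118) and the blue decoy at (180,227) both clear of the fingers. Descending.

Emit:
{"method": "servo_tool", "body": {"rows": [[0.013,-0.0525,0.18,0,1],[0.013,-0.0525,0.36,0,1],[0.013,-0.0525,0.54,0,1],[0.013,-0.0525,0.7,0,1],[0.013,-0.0525,0.85,0,1],[0.013,-0.0525,0.95,0,1],[0.013,-0.0525,0.99,0,1],[0.013,-0.0525,0.99,0,1]]}}

```text
time_s: 2.48
ee_pos: [441.4, 131.5, 14.6]
ee_rot: [180.0, 0.2, 14.7]
force: [-0.1, -0.3, -0.3]
gripper_width: 91.2
gripper_force: 0.0
```

```bash
python3 - <<'E'
from workcell import state
s=state(); print(s["ee_pos"],s["ee_rot"],s["force"])
E
```

```text
[441.36158532 131.47274284  14.61205207] [179.98171094   0.2457877   14.70769134] [-0.05430354 -0.32783246 -0.25874414]
```

Emit:
{"method": "servo_tool", "body": {"rows": [[0.008,-0.012,0.03,0,1],[0.008,-0.012,0.055,0,1],[0.008,-0.012,0.055,0,1],[0.008,-0.012,0.055,0,0.6],[0.008,-0.012,0.055,0,0.5],[0.008,-0.012,0.055,0,0.4],[0.008,-0.012,0.055,0,0.4],[0.008,-0.012,0.055,0,0.4],[0.008,-0.012,0.055,0,0.4],[0.008,-0.012,0.055,0,0.4]], "force": 15}}

```text
time_s: 3.32
ee_pos: [443.8, 135.9, 5.0]
ee_rot: [180.0, -0.0, 14.8]
force: [0.1, -0.7, 1.5]
gripper_width: 53.6
gripper_force: 15.0
```

Emit:
{"method": "servo_tool", "body": {"rows": [[0,0,-0.15,0,0.4],[0,0,-0.33,0,0.4],[-0.01,0.15,-0.45,0,0.4],[-0.02,0.33,-0.55,0,0.4],[-0.03,0.51,-0.6,0,0.4],[-0.04,0.69,-0.65,0,0.4],[-0.045,0.86,-0.65,0,0.4],[-0.05,0.88,-0.65,0,0.4]]}}

```text
time_s: 3.98
ee_pos: [480.8, -41.2, 135.6]
ee_rot: [179.8, -0.1, 14.6]
force: [0.3, 0.5, -1.3]
gripper_width: 54.0
gripper_force: 15.0
```

Emit:
{"method": "servo_tool", "body": {"rows": [[-0.01,0.17,0,0,0.4],[-0.02,0.34,0,0,0.4],[-0.03,0.5,0,0,0.4],[-0.04,0.66,0,0,0.4],[-0.052,0.8,0,0,0.4],[-0.052,0.87,0,0,0.4],[-0.052,0.87,0,0,0.4],[-0.052,0.87,0,0,0.4],[-0.052,0.87,0,0,0.4]]}}

```text
time_s: 4.73
ee_pos: [512.9, -206.2, 134.4]
ee_rot: [-179.9, 0.1, 14.9]
force: [-1.6, 0.2, -1.5]
gripper_width: 53.3
gripper_force: 15.0
```

```bash
python3 - <<'E'
from workcell import state
from h import *
import cv2,json
s=state(); c=vision.camera_info("wrist"); im=vision.grab_frame("wrist")
print(s["ee_pos"],s["ee_rot"],s["time_s"],s["force"],s["gripper_force"])
json.dump({k:(v.tolist() if k=="T" else v) for k,v in c.items()},open("w2.json","w"))
cv2.imwrite("pics/w2.png",cv2.resize(im[:,:,::-1],(800,600),interpolation=cv2.INTER_CUBIC))
E
```

```text
[ 512.90087901 -206.15322397  134.44708832] [-1.79898996e+02  6.99876371e-02  1.48553201e+01] 4.7333 [-1.64444691  0.17699479 -1.5300815 ] 14.999857395887375
```

View pics/w2.png

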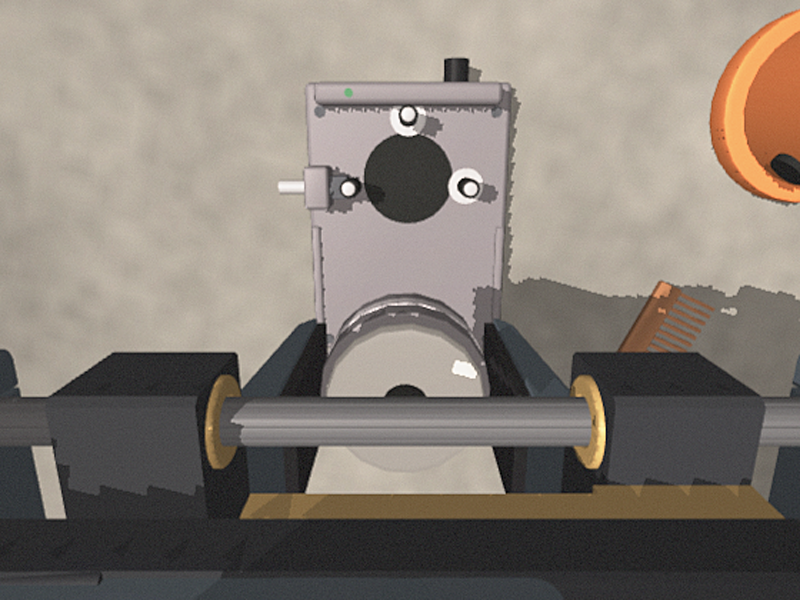

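The wrist view (scaled to 800 px) shows the pad centre at (408,178.5) and three pin tops: back (409,114), side (470,187) and jaw (348,188). The pod is held level in the fingers. I'll fit the cradle pose from these points.

```bash
python3 - <<'E'
from h import *
import json
c=json.load(open("w2.json")); k=0.7
pts=[(408,178.5,10),(409,114,35),(470,187,35),(348,188,35)]
W=np.array([ray("wrist",u*k-.15,v*k-.15,z,c)[:2] for u,v,z in pts]); loc=np.array([(25,0),(57,0),(21.1,-31.8),(21.1,30.3)])
A=loc-loc.mean(0);B=W-W.mean(0)
th=np.arctan2((A[:,0]*B[:,1]-A[:,1]*B[:,0]).sum(),(A*B).sum()); R=np.array([[np.cos(th),-np.sin(th)],[np.sin(th),np.cos(th)]])
t=W.mean(0)-R@loc.mean(0)
print("cradle",t,np.degrees(th),"res",(W-(loc@R.T+t)).round(1).tolist(),"nest",R@[25,0]+t)
e=np.array([512.9,-206.1])
print("tcp in cradle",R.T@(e-t))
print("pod top-white centre via button? tcp proj",proj("wrist",[512.9,-206.1,161],c))
E
```

```text
cradle [ 545.48769281 -198.80415643] 14.74059378350251 res [[-0.4, -0.2], [-0.1, -0.5], [0.4, 0.6], [0.0, 0.1]] nest [ 569.66488591 -192.44307679]
tcp in cradle [-33.37153534   1.23599561]
pod top-white centre via button? tcp proj (np.float64(283.6169798436587), np.float64(280.21044981427093))
```

Emit:
{"method": "servo_tool", "body": {"rows": [[0,0.006,0.15,0,0.4],[0,0.006,0.3,0,0.4],[0,0.006,0.42,0,0.4],[0,0.006,0.5,0,0.4],[0,0.006,0.55,0,0.4],[0,0.006,0.575,0,0.4],[0,0.006,0.58,0,0.4],[0,0.006,0.58,0,0.4],[0,0.006,0.58,0,0.4]]}}

```text
time_s: 5.53
ee_pos: [514.8, -209.0, 20.1]
ee_rot: [179.9, -0.1, 14.8]
force: [0.3, -0.3, -2.1]
gripper_width: 53.5
gripper_force: 15.0
```

Emit:
{"method": "servo_tool", "body": {"rows": [[0,0,0.008,0,0.4],[0,0,0.015,0,0.4],[0,0,0.018,0,0.4],[0,0,0.018,0,0.4],[0,0,0.018,0,0.4]]}}

```text
time_s: 5.95
ee_pos: [513.9, -208.9, 15.4]
ee_rot: [180.0, -0.0, 14.8]
force: [-0.6, 0.2, -1.2]
gripper_width: 53.8
gripper_force: 15.0
```

Emit:
{"method": "servo_tool", "body": {"rows": [[0,0,0.004,0,0.4],[0,0,0.006,0,0.4],[0,0,0.006,0,0.4]]}}

```text
time_s: 6.2
ee_pos: [514.0, -209.0, 15.1]
ee_rot: [180.0, -0.0, 14.8]
force: [-1.3, 0.9, 5.6]
gripper_width: 53.6
gripper_force: 15.0
```

Emit:
{"method": "servo_tool", "body": {"rows": [[0,0,0,0,0.75],[0,0,0,0,1],[0,0,0,0,1],[0,0,0,0,1],[0,0,-0.005,0,1],[0,0,-0.005,0,1],[-0.1,0,-0.005,0,1],[-0.2,0,-0.005,0,1],[-0.28,0,-0.005,0,1],[-0.28,0,-0.005,0,1],[-0.28,0,-0.005,0,0.3],[-0.28,0,-0.005,0,0],[-0.28,0,-0.005,0,0],[-0.28,0,-0.005,0,0],[-0.28,0,-0.005,0,0],[-0.28,0,-0.005,0,0],[-0.28,0,-0.005,0,0],[-0.28,0,-0.005,0,0]]}}

```text
time_s: 7.7
ee_pos: [459.9, -223.1, 15.1]
ee_rot: [180.0, -0.0, 14.8]
force: [1.3, -0.5, -0.2]
gripper_width: 40.9
gripper_force: 0.0
```

```bash
python3 - <<'E'
from workcell import state
from h import *
import cv2,json
s=state(); c=vision.camera_info("wrist"); im=vision.grab_frame("wrist")
print(s["ee_pos"],s["ee_rot"],s["time_s"],s["force"],s["gripper_width"])
json.dump({k:(v.tolist() if k=="T" else v) for k,v in c.items()},open("w3.json","w"))
cv2.imwrite("pics/w3.png",cv2.resize(im[:,:,::-1],(800,600),interpolation=cv2.INTER_CUBIC))
E
```

```text
[ 459.88409644 -223.12141854   15.118058  ] [ 1.79994346e+02 -1.25090514e-03  1.48277952e+01] 7.7 [ 1.27395546 -0.49220104 -0.20265123] 40.93898628704455
```

View pics/w3.png

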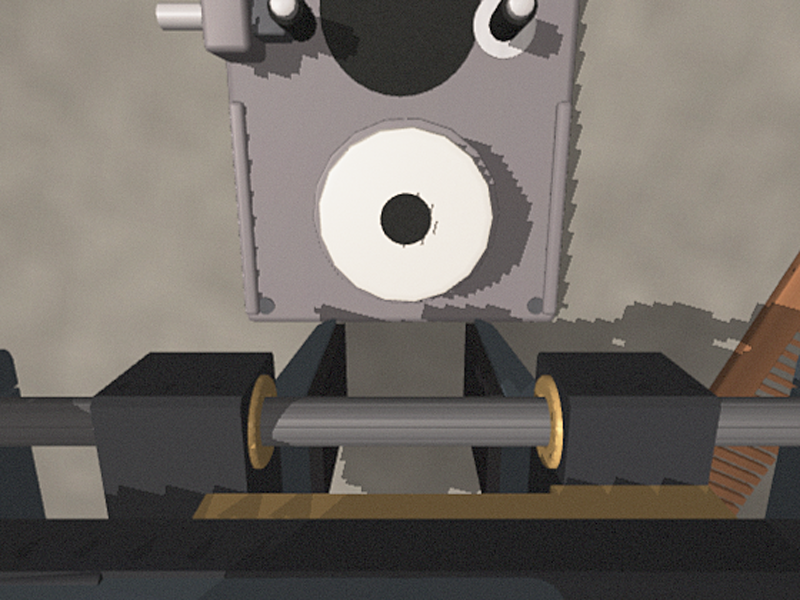

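The pod stands upright on the bare deck with its button at (405,219), short of the pins. The fingers are behind it and still closing.

```bash
python3 - <<'E'
from h import *
import json
c=json.load(open("w3.json")); k=0.7
th=np.radians(14.74);R=np.array([[np.cos(th),-np.sin(th)],[np.sin(th),np.cos(th)]]);t=np.array([545.49,-198.8])
f=lambda p:(R.T@(np.array(p)[:2]-t)).round(1)
print("pod",f(ray("wrist",405*k,219*k,42,c)),"tcp",f([459.88,-223.12]),"pad bottom", f(ray("wrist",404*k,96*k,10,c)))
E
```

```text
pod [-34.3  -1.6] tcp [-89.   -1.7] pad bottom [ 0.5 -1.3]
```

Emit:
{"method": "servo_tool", "body": {"rows": [[0,0,0,0,0],[0,0,0,0,0],[0,0,0,0,0],[0,0,0,0,0],[0,0,0,0,0],[0,0,0,0,0],[0,0,0,0,0],[0,0,0,0,0]]}}

```text
time_s: 8.42
ee_pos: [459.8, -223.2, 15.1]
ee_rot: [180.0, -0.0, 14.8]
force: [-0.5, 0.9, 1.1]
gripper_width: 0.3
gripper_force: 0.0
```

Emit:
{"method": "servo_tool", "body": {"rows": [[0.03,0,0,0,0],[0.06,0,0,0,0],[0.08,0,0,0,0],[0.1,0,0,0,0],[0.12,0,0,0,0],[0.14,0,0,0,0],[0.16,0,0,0,0],[0.18,0,0,0,0],[0.2,0,0,0,0],[0.22,0,0,0,0],[0.235,0,0,0,0],[0.245,0,0,0,0],[0.245,0,0,0,0]]}}

```text
time_s: 9.5
ee_pos: [507.7, -210.6, 15.2]
ee_rot: [180.0, -0.0, 14.8]
force: [-0.1, 0.0, -0.4]
gripper_width: 0.2
gripper_force: 0.0
```

```bash
cat > r.py <<'E'
from workcell import state
from h import *
th=np.radians(14.74);R=np.array([[np.cos(th),-np.sin(th)],[np.sin(th),np.cos(th)]]);t=np.array([545.49,-198.8])
s=state(); print("tcp cradle",(R.T@(s["ee_pos"][:2]-t)).round(2),"F cradle",(R.T@s["force"][:2]).round(2),s["force"][2],s["time_s"])
E
python3 r.py
```

```text
tcp cradle [-39.53  -1.79] F cradle [-0.11  0.03] -0.36555985136044095 9.5
```

Emit:
{"method": "servo_tool", "body": {"rows": [[0.01,0,0,0,0],[0.02,0,0,0,0],[0.025,0,0,0,0],[0.025,0,0,0,0],[0.025,0,0,0,0]]}}

```text
time_s: 9.92
ee_pos: [512.1, -209.4, 15.2]
ee_rot: [180.0, -0.0, 14.8]
force: [0.6, -0.6, -0.1]
gripper_width: 0.7
gripper_force: 0.0
```

```bash
cat >> r.py <<'E'
import cv2,json,sys
if len(sys.argv)>1:
    c=vision.camera_info("wrist"); im=vision.grab_frame("wrist"); cv2.imwrite("pics/"+sys.argv[1],cv2.resize(im[:,:,::-1],(800,600),interpolation=cv2.INTER_CUBIC))
    json.dump({k:(v.tolist() if k=="T" else v) for k,v in c.items()},open("wl.json","w"))
E
python3 r.py w4.png
```

```text
tcp cradle [-34.97  -1.71] F cradle [ 0.44 -0.77] -0.09243344625978633 9.9167
```

View pics/w4.png

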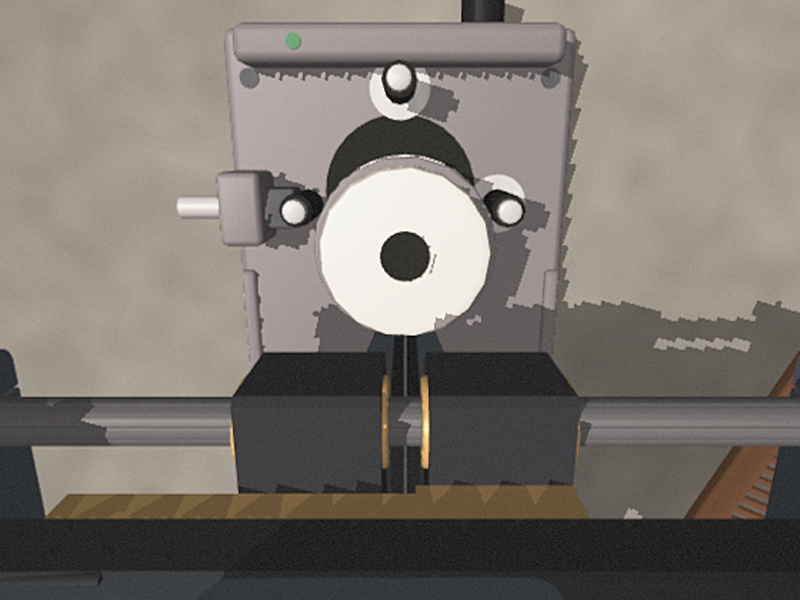

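The pod has been pushed straight to the mouth, with its button at (404,257), centred between the jaw pin (296,208) and the side pin (510,210). From here I'll push in small steps.

Emit:
{"method": "servo_tool", "body": {"rows": [[0.005,0,0,0,0],[0.01,0,0,0,0],[0.015,0,0,0,0],[0.02,0,0,0,0],[0.02,0,0,0,0]]}}

```text
time_s: 10.38
ee_pos: [515.8, -208.2, 15.1]
ee_rot: [-180.0, 0.0, 14.8]
force: [-0.1, -0.3, 0.1]
gripper_width: 0.4
gripper_force: 0.4
```

```bash
python3 r.py
```

```text
tcp cradle [-31.09  -1.5 ] F cradle [-0.14 -0.26] 0.1313338126803135 10.3833
```

Emit:
{"method": "servo_tool", "body": {"rows": [[0.005,0,0,0,0],[0.01,0,0,0,0],[0.015,0,0,0,0],[0.02,0,0,0,0],[0.02,0,0,0,0]]}}

```text
time_s: 10.8
ee_pos: [517.4, -207.3, 14.9]
ee_rot: [-179.9, 0.3, 14.9]
force: [-7.6, -1.5, 4.4]
gripper_width: 0.3
gripper_force: 3.5
```

```bash
python3 r.py
```

```text
tcp cradle [-29.28  -1.04] F cradle [-7.71  0.46] 4.378566421079397 10.8
```

Emit:
{"method": "servo_tool", "body": {"rows": [[0.004,0,0,0,0],[0.008,0,0,0,0],[0.01,0,0,0,0],[0.01,0,0,0,0]]}}

```text
time_s: 11.13
ee_pos: [518.6, -206.6, 14.9]
ee_rot: [-179.9, 0.3, 14.9]
force: [-6.9, -1.7, 5.1]
gripper_width: 0.6
gripper_force: 4.2
```

```bash
python3 r.py
```

```text
tcp cradle [-27.96  -0.71] F cradle [-7.08  0.16] 5.114371601512822 11.1333
```

Emit:
{"method": "servo_tool", "body": {"rows": [[0.004,0,0,0,0],[0.008,0,0,0,0],[0.01,0,0,0,0],[0.01,0,0,0,0]]}}

```text
time_s: 11.47
ee_pos: [520.3, -205.9, 14.8]
ee_rot: [-179.8, 0.4, 14.9]
force: [-7.0, -0.8, 4.7]
gripper_width: 0.3
gripper_force: 4.2
```

```bash
python3 r.py
```

```text
tcp cradle [-26.14  -0.49] F cradle [-6.98  1.  ] 4.680547608958728 11.4667
```

Emit:
{"method": "servo_tool", "body": {"rows": [[0.005,0,0,0,0],[0.01,0,0,0,0],[0.015,0,0,0,0],[0.015,0,0,0,0]]}}

```text
time_s: 11.8
ee_pos: [524.1, -205.0, 14.8]
ee_rot: [-179.9, 0.3, 14.8]
force: [-5.4, -0.9, 1.6]
gripper_width: 0.6
gripper_force: 2.9
```

```bash
python3 r.py
```

```text
tcp cradle [-22.28  -0.55] F cradle [-5.42  0.45] 1.6172039494273034 11.8
```

Emit:
{"method": "servo_tool", "body": {"rows": [[0.005,0,0,0,0],[0.01,0,0,0,0],[0.01,0,0,0,0]]}}

```text
time_s: 12.05
ee_pos: [527.0, -204.6, 14.8]
ee_rot: [-179.9, 0.2, 14.8]
force: [-4.3, 0.1, 1.2]
gripper_width: 0.3
gripper_force: 2.2
```

```bash
python3 r.py
```

```text
tcp cradle [-19.36  -0.89] F cradle [-4.14  1.23] 1.2011278099692904 12.05
```

Emit:
{"method": "servo_tool", "body": {"rows": [[0.004,0,0,0,0],[0.007,0,0,0,0],[0.007,0,0,0,0]]}}

```text
time_s: 12.3
ee_pos: [527.3, -204.5, 14.8]
ee_rot: [-179.9, 0.3, 14.9]
force: [-7.7, -1.3, 3.2]
gripper_width: 0.6
gripper_force: 3.9
```

```bash
python3 r.py
```

```text
tcp cradle [-18.99  -0.87] F cradle [-7.81  0.68] 3.2205041680304554 12.3
```

Emit:
{"method": "servo_tool", "body": {"rows": [[0.004,0,0,0,0],[0.007,0,0,0,0],[0.007,0,0,0,0]]}}

```text
time_s: 12.55
ee_pos: [527.4, -204.4, 14.8]
ee_rot: [-179.9, 0.4, 14.9]
force: [-10.9, -3.2, 4.9]
gripper_width: 0.8
gripper_force: 5.6
```

```bash
python3 r.py
```

```text
tcp cradle [-18.87  -0.82] F cradle [-11.38  -0.3 ] 4.917980303446728 12.55
```

Emit:
{"method": "servo_tool", "body": {"rows": [[0.003,0,0,0,0],[0.006,0,0,0,0],[0.006,0,0,0,0]]}}

```text
time_s: 12.8
ee_pos: [527.6, -204.3, 14.8]
ee_rot: [-179.8, 0.5, 14.9]
force: [-13.2, -4.3, 7.4]
gripper_width: 0.2
gripper_force: 7.1
```

```bash
python3 r.py
```

```text
tcp cradle [-18.76  -0.8 ] F cradle [-13.9   -0.81] 7.368154922854361 12.8
```

Emit:
{"method": "servo_tool", "body": {"rows": [[0.003,0,0,0,0],[0.005,0,0,0,0],[0.005,0,0,0,0]]}}

```text
time_s: 13.05
ee_pos: [527.6, -204.3, 14.8]
ee_rot: [-179.8, 0.6, 14.9]
force: [-15.8, -5.4, 8.1]
gripper_width: 0.5
gripper_force: 8.3
```

```bash
python3 r.py
```

```text
tcp cradle [-18.72  -0.76] F cradle [-16.62  -1.21] 8.124641020790484 13.05
```

Emit:
{"method": "servo_tool", "body": {"rows": [[0.001,0,0,0,0],[0.001,0,0,0,0],[0.001,0,0,0,0]]}}

```text
time_s: 13.3
ee_pos: [527.6, -204.3, 14.8]
ee_rot: [-179.8, 0.7, 14.9]
force: [-15.6, -4.9, 8.1]
gripper_width: 0.7
gripper_force: 8.5
```

```bash
python3 r.py
```

```text
tcp cradle [-18.7   -0.74] F cradle [-16.36  -0.8 ] 8.087406006874579 13.3
```

Emit:
{"method": "servo_tool", "body": {"rows": [[0.001,0,0,0,0],[0.001,0,0,0,0],[0.001,0,0,0,0]]}}

```text
time_s: 13.55
ee_pos: [527.6, -204.3, 14.8]
ee_rot: [-179.8, 0.7, 14.9]
force: [-16.5, -6.3, 8.1]
gripper_width: 0.5
gripper_force: 8.7
```

```bash
python3 r.py
```

```text
tcp cradle [-18.7   -0.74] F cradle [-17.53  -1.9 ] 8.085735160513844 13.55
```

Emit:
{"method": "servo_tool", "body": {"rows": [[-0.01,0,0,0,0],[-0.02,0,0,0,0],[-0.035,0,0,0,0],[-0.06,0,0,0,0],[-0.12,0,0,0,0],[-0.2,0,-0.1,0,0],[-0.25,0,-0.25,0,0],[-0.25,0,-0.4,0,0],[-0.25,0,-0.45,0,0],[-0.25,0,-0.45,0,0],[-0.25,0,-0.45,0,0]]}}

```text
time_s: 14.47
ee_pos: [485.3, -216.5, 105.1]
ee_rot: [180.0, -0.1, 14.8]
force: [-0.9, 0.2, -0.0]
gripper_width: 0.4
gripper_force: 0.0
```

```bash
python3 r.py w5.png
```

```text
tcp cradle [-62.74  -1.81] F cradle [-0.78  0.44] -0.015344243053663553 14.4667
```

View pics/w5.png

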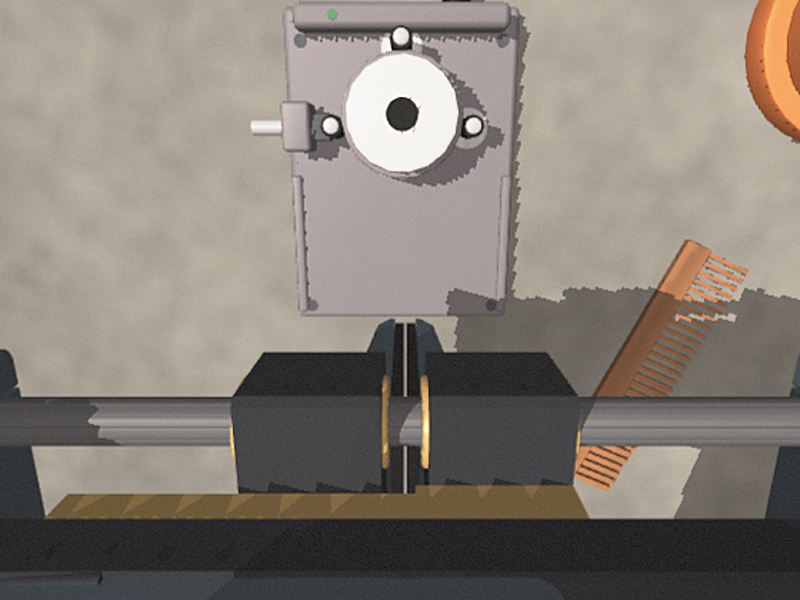

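The pod is seated between all three pins, with its button at (402,114), the back pin at (401,36), the jaw at (331,125) and the side pin at (473,126). I'll do a quick numeric check.

```bash
python3 - <<'E'
from h import *
import json
c=json.load(open("wl.json"));k=.7
q=lambda u,v,z: ray("wrist",u*k,v*k,z,c)[:2]
th=np.radians(14.74);R=np.array([[np.cos(th),-np.sin(th)],[np.sin(th),np.cos(th)]])
p=q(402,114,42)
for n,u,v in(("back",401,36),("jaw",331,125),("side",473,126)): d=R.T@(q(u,v,35)-p); print(n,d.round(1),np.linalg.norm(d).round(1))
E
```

```text
back [31.6  0.4] 31.6
jaw [-4.1 31.2] 31.4
side [ -4.6 -31.1] 31.5
```

The pod is 32 mm from each pin to within measurement error, so it is touching all three. Handing in.

```bash
python3 -c "
from workcell import job_done; print(job_done())"
```

```text
the job is handed in; nothing more can be done
None
```

The pod is standing by itself, home over the charging pad: I pushed it to a solid stop at about 17 N, and the camera check put it against the back post, side post and jaw to within measurement error. The job is handed in; no verdict came back, and the force left on the posts after letting go was not measured.

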